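# Close the slanted dry-goods jar: strainer disk, then screw ring

## Task

Close the jar leaning in the wooden stand: seat the copper strainer disk, knob outwards, flat in the recess of the jar's mouth, then put the blue ring over it and screw it clockwise until it is fully home on the rim. Let go of both, and leave the mug, the bowl, the shaker and the spoon where they are.

Things in the scene. Friction and masses are not known exactly. Their poses are not given: they have to be found in the camera images.
- mouth (a point): Centre of the jar's mouth in the plane of its rim. z is the jar's axis, pointing out of the jar, 32 degrees from vertical. Clear glass jar 84 mm across in a fixed wooden stand; white neck 45.2 mm across, shoulder 41 mm below the rim. The x and y axes are the stand's: they do NOT tell how the jar's thread is turned about z, which differs each time. A hand's moment does not turn the jar (slips at 10 N m).
- ledge (a point): Centre of the flat ledge on which the disk sits, 6 mm below the rim, axes as mouth. The recess above it is 39.2 mm across; the ledge has a 30 mm hole. The jar leans towards the robot; its rim is about 147 mm above the counter at the centre, the stand 150 x 120 mm and 60 mm high.
- thread (a point): Point on the jar's axis 14 mm below the rim, axes as mouth; here lies the ring's underside when it is tight. Grey threads 53.6 mm across, 3 equal starts. At a wrong turn the ring rests on the flat thread tops, underside 10 mm above here, or on stop posts, 13 mm, and clockwise it jams at a post: lift, turn back anticlockwise. In a gap (33 of every 120 degrees) it drops to 3 to 7 mm, then screws clockwise 45 to 75 degrees, 0.1 mm per degree, 0.8 mm play.
- disk: Loose copper strainer disk, 50 g: 36.4 mm across, 5.5 mm thick, lower edge chamfered 2 mm, with a red cylindrical knob 12 mm across in the middle, its top 29 mm above the underside. Origin: centre of the underside; z points to the knob. Starts flat on the counter, knob up. Seated, its origin is at ledge.
- ring: Loose blue screw ring, 60 g: 64 mm outside, 18 mm high, 56 mm inside its skirt; its upper end is a 4 mm thick flange with a 28 mm hole (the knob passes through). 3 lugs at the skirt's lower end, 22 degrees wide, 120 degrees apart, one on the ring's +x, reach in to a 47.6 mm circle. Origin: centre of the underside (open end); z points to the flange. Starts on the counter, flange up.
- mug: Blue mug, 76 mm across, 90 mm high, origin under its centre. Bystander.
- bowl: White bowl, 120 mm across, 55 mm high, origin under its centre. Bystander.
- shaker: Small glass jar with a red cap, 44 mm across, 100 mm high, origin under its centre. Bystander.
- spoon: Steel spoon, 160 mm long along its x axis, lying on the counter in front of the stand, origin about its middle. Bystander.

How it is judged:
By the outcome, as a careful person would: the job done as asked, in the order asked, and still so for the second after the job is handed in, with the robot touching nothing.
It also fails if it takes over 64 s, if anything falls off the work surface, if the arm or the gripper's body presses on something with over 40 N, if the wrist force passes 120 N, or if a joint passes its speed limit or range.

## Robot

A 6-joint arm with a two-finger parallel gripper is mounted at the origin on the work surface. World frame = base frame: x ahead of the robot, y to its left, z up, the work surface at z = 0. Lengths are in m, angles in rad, forces in N, time in s.
With the tool pointing down it reaches from about 0.25 to 0.725 m from the base axis. Payload 4 kg.
Tool frame: the origin (TCP) lies midway between the tips of the shut fingers; the grasp point (between the pads) lies 19 mm behind it; z points along the fingers, y is the direction in which the jaws open and shut (so a half turn about z gives the same grasp; the last joint's range is limited). The gripper opens to 85 mm and grips with 20 to 120 N. Pads are 22 mm wide; open, the fingers measure 114 mm over their backs; the gripper's body (76 mm by 85 mm) begins 54 mm behind the grasp point. The pads swing forward as they close: fully open they stand 13 mm farther back than shut.
Start: joints at [1.202, 0.241, 0.005, 1.335, 0, 1.571], TCP at [0.18, 0.466, 0.231] pointing down, gripper open.
Joint ranges: [-2.72, 2.72], [-1.05, 1.87], [-1.09, 1.28], [-1.99, 2.15], [-1.42, 1.44], [-3.14, 3.14]. Speed limits (rad/s): [2.79, 2.79, 3.14, 3.14, 3.14, 3.14].

## Interface

Orientations are given as a unit quaternion [x, y, z, w].
In Python, from workcell import get_obs, camera, camera_model, job_done, masks_of gives the robot as it stands.
- The arm moves only by the tool jog_arm, never from a script. Its argument "deltas" is a list that holds one entry, the list of rows, each a list of 7 numbers: the shift along the tool's x, y, z in mm, then the turn, a rotation vector about the tool's x, y, z in degrees, then the finger opening in mm, from 0 to 85.4. A call has 1 to 5 rows; each row shifts and turns the pose as measured when the row begins, along the tool's axes as they then stand; what a row does not reach is not made up. A row lasts 1/10 s, in which the tool goes at most 50 mm and 8.59 degrees, less where a joint would pass 70% of its speed; a pose out of reach is approached as far as the arm can. A call with a gripper value outside its range is refused whole. The fingers move at their own pace and stop on an object; the grip force is fixed at half the most. Time passes only in rows, so rows that do not move let the fingers close. It gives the time, the measured TCP pose, the force and the opening at its end, in the units of the state.
- get_obs(): the state, without advancing time (a new reading comes with each control period).
- camera(name): name is "scene" or "side" or "wrist"; returns the picture (420x560x3 uint8, red, green, blue); there is no depth.
- camera_model(name): a dict with "fovy" (degrees; the focal length in pixels is half the picture's height over the tangent of half this angle, whatever the lens; pixels are square), "cx", "cy" (the principal point, pixels), "pose" (4x4, takes a point from camera to world coordinates); the wrist camera has in their place "T_tool_cam" (4x4, takes a point from camera to tool coordinates, whose origin is the TCP and whose axes are the flange's). Camera axes: x right, y down, z forward; pixel columns grow to the right and rows downward; lengths in m; the calibration is good to about 2 mm. A picture is of the moment at which its call begins: read the wrist's pose just before it. camera_model takes no time and is no camera call.
- job_done(): hands the job in, once; it reports no verdict.
Trained networks look in the newest picture that a camera, given by its name, has taken for a name from the list of things; names that differ only in an ending like _2 or _b are one class to them, and where a whole thing is asked for, a point or a joint stands for the part that bears it (a point fixed in the world has none). Each returns a list of dicts, best first, with "conf" (0 to 1); they miss things now and then, are a little off and sometimes report something else, mostly with a low value. They report only what shows in the picture. A call takes as long as a camera call.
- masks_of(target, camera): "pixels" (420x560 bool, what is visible of it) and "at" ([column, row] in pixels, amid what is visible of it).
The state is a dict: "clock": time; "joint_pos": joint angles; "joint_vel": joint speeds; "tau": joint torques, N m; "eef_pos": TCP position; "tool_rot": TCP orientation; "ft_force": force on the tool from outside, world axes, zero at the start; "ft_torque": the same for the moment, N m; "grip_width": finger opening in m.
Only numpy, scipy, OpenCV 4.12 (cv2) and the standard library are available. Lean on these libraries where they do the work, as an engineer would, in place of code of your own. Each camera call takes 0.05 s, during which the arm holds its last target. There are 200 camera calls.

## Working session

There is one attempt and no reset: what is moved stays moved. The work goes in short steps, Python scripts to look and compute and a tool call to move; the robot and the scene stay as the last step left them, time stands still between calls to the robot, and variables do not carry over. Pictures are saved under pics/ and viewed, about 8 in all and at most 12, crops included, and the job is handed in when it is done.

Besides the shell and the picture viewer there is one more tool, called after "Emit:" in YAML: its name, and indented under it one key for each argument. jog_arm: Moves the arm, as the interface text tells. Its arguments: {"type":"object","properties":{"deltas":{"type":"array"}},"required":["deltas"]}

```bash
ls; mkdir -p pics; cat > h.py <<'E'
import numpy as np, cv2
from workcell import get_obs, camera, camera_model, job_done, masks_of
from scipy.spatial.transform import Rotation as R
def shot(n,f=None):
    o=get_obs(); im=camera(n); 
    if f: cv2.imwrite(f'pics/{f}.png',im[:,:,::-1])
    return o,im
def cam(n,o=None):
    m=camera_model(n); f=210/np.tan(np.radians(m['fovy']/2))
    if 'pose' in m: T=np.array(m['pose'])
    else:
        W=np.eye(4); W[:3,:3]=R.from_quat(o['tool_rot']).as_matrix(); W[:3,3]=o['eef_pos']; T=W@np.array(m['T_tool_cam'])
    return T,f,m['cx'],m['cy']
def ray(c,px):
    T,f,cx,cy=c; d=T[:3,:3]@np.array([(px[0]-cx)/f,(px[1]-cy)/f,1]); return T[:3,3],d
def onz(c,px,z):
    p,d=ray(c,px); return p+d*(z-p[2])/d[2]
def proj(c,P):
    T,f,cx,cy=c; P=np.atleast_2d(P); q=(P-T[:3,3])@T[:3,:3]; return np.c_[cx+f*q[:,0]/q[:,2],cy+f*q[:,1]/q[:,2]]
E
python3 - <<'E'
from h import *
a=[]
for n in ['scene','side','wrist']:
    o,im=shot(n); a.append(im)
    c=cam(n,o); print(n,camera_model(n)['fovy'],c[2:],c[0].round(3).tolist())
    for t in ['disk','ring','mouth','spoon','bowl','mug','shaker']:
        try:
            for d in masks_of(t,n)[:2]: print(n,t,round(d['conf'],2),d['at'],d['pixels'].sum(),onz(c,d['at'],0.01).round(3))
        except Exception as e: print(t,e)
cv2.imwrite('pics/a.png',cv2.resize(np.vstack([np.hstack(a[:2]),np.hstack([a[2],a[2]*0])])[:,:,::-1],(800,600)))
print(get_obs())
E
```

```text
pics
scene 49.176242727442514 (289.41279618154005, 215.04300349913194) [[0.208, 0.567, -0.797, 1.412], [0.978, -0.111, 0.177, -0.171], [0.011, -0.816, -0.578, 0.714], [0.0, 0.0, 0.0, 1.0]]
scene disk 0.73 [203.4, 242.7] 145 [ 0.516 -0.186  0.01 ]
scene disk 0.3 [151.9, 284.1] 2354 [ 0.639 -0.304  0.01 ]
scene ring 0.56 [373.3, 225.5] 353 [0.529 0.247 0.01 ]
scene mouth 0.61 [261.0, 239.0] 2074 [ 0.528 -0.046  0.01 ]
scene spoon 0.63 [265.1, 238.9] 1901 [ 0.53  -0.036  0.01 ]
scene spoon 0.61 [275.5, 206.3] 256 [0.394 0.016 0.01 ]
scene bowl 0.56 [444.4, 261.9] 1848 [0.697 0.36  0.01 ]
scene mug 0.62 [148.6, 282.7] 2195 [ 0.633 -0.311  0.01 ]
scene shaker 0.81 [422.1, 208.0] 649 [0.479 0.407 0.01 ]
side 55.57325067636542 (282.0432764814985, 215.9639080050436) [[0.935, -0.217, 0.282, 0.304], [-0.356, -0.563, 0.746, -0.664], [-0.004, -0.797, -0.603, 0.649], [0.0, 0.0, 0.0, 1.0]]
side disk 0.69 [300.8, 312.0] 188 [ 0.524 -0.187  0.01 ]
side ring 0.73 [244.5, 199.9] 297 [0.531 0.235 0.01 ]
side ring 0.33 [404.7, 315.2] 2576 [ 0.714 -0.268  0.01 ]
side mouth 0.71 [317.3, 231.6] 1770 [0.662
[... 385 characters left out ...]
0.373], [0.0, 0.0, 0.0, 1.0]]
{'clock': 1.2, 'joint_pos': array([1.20198254e+00, 2.40585699e-01, 5.02118473e-03, 1.33523888e+00,
       4.15104728e-05, 1.57078993e+00]), 'joint_vel': array([-0.00109569,  0.00109235,  0.00074959,  0.0001208 , -0.00071341,
       -0.00044328]), 'tau': array([ 1.65020356e-03, -3.72218299e+01,  2.52693629e+01,  1.34092497e-03,
        6.16016268e-05, -1.23278156e-05]), 'eef_pos': array([0.18024078, 0.46637696, 0.23132172]), 'tool_rot': array([ 1.83360369e-01,  9.83045764e-01,  3.33636948e-07, -2.10509866e-05]), 'ft_force': array([-0.50396551,  0.12232415, -1.01425804]), 'ft_torque': array([ 0.08218818, -0.01162688,  0.01456991]), 'grip_width': 0.085766669289004}
```

View pics/a.png

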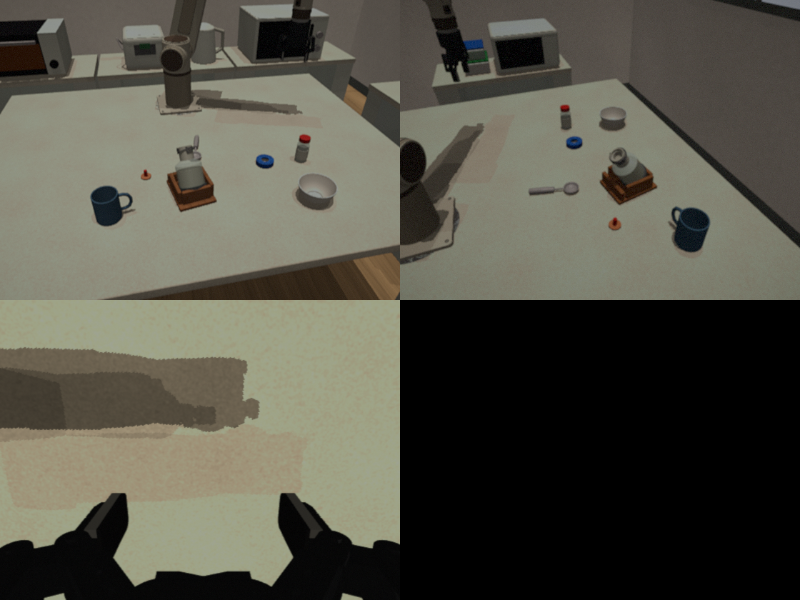

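```bash
cat >> h.py <<'E'
def down(phi):
    a=np.radians(phi); x=np.array([np.cos(a),np.sin(a),0]); z=np.array([0,0,-1.]); return np.c_[x,np.cross(z,x),z]
def plan(p,Rt,grip,n=None,vmax=45,wmax=8.3):
    """rows from the present pose to p,Rt: total shift split evenly in world, in tool axes"""
    o=get_obs(); p0=np.array(o['eef_pos']); R0=R.from_quat(o['tool_rot']); Rt=R.from_matrix(Rt)
    dw=(R0.inv()*Rt).as_rotvec(degrees=True); d=(np.array(p)-p0)*1000
    n=n or int(max(np.ceil(np.linalg.norm(d)/vmax),np.ceil(np.linalg.norm(dw)/wmax),1))
    rows=[]
    for i in range(n):
        Ri=R0*R.from_rotvec(dw*i/n,degrees=True)
        rows.append(np.r_[Ri.inv().apply(d/n).round(1),(dw/n).round(2),grip].tolist())
    print(n,'rows'); 
    for r in rows: print(r)
def st():
    o=get_obs(); print('t',round(o['clock'],2),'p',(o['eef_pos']*1000).round(1),'q',np.round(np.degrees(o['joint_pos']),1),'F',np.round(o['ft_force'],1),'w',round(o['grip_width']*1000,1)); return o
E
python3 -c "
from h import *
plan([.46,.235,.27],down(158.9),85)"
```

```text
9 rows
[-38.3, -12.8, -4.3, -0.0, -0.0, -0.0, 85.0]
[-38.3, -12.8, -4.3, -0.0, -0.0, -0.0, 85.0]
[-38.3, -12.8, -4.3, -0.0, -0.0, -0.0, 85.0]
[-38.3, -12.8, -4.3, -0.0, -0.0, -0.0, 85.0]
[-38.3, -12.8, -4.3, -0.0, -0.0, -0.0, 85.0]
[-38.3, -12.8, -4.3, -0.0, -0.0, -0.0, 85.0]
[-38.3, -12.8, -4.3, -0.0, -0.0, -0.0, 85.0]
[-38.3, -12.8, -4.3, -0.0, -0.0, -0.0, 85.0]
[-38.3, -12.8, -4.3, -0.0, -0.0, -0.0, 85.0]
```

Emit:
jog_arm:
  deltas:
    - [[-38,-13,-4,0,0,0,85],[-38,-13,-4,0,0,0,85],[-38,-13,-4,0,0,0,85],[-38,-13,-4,0,0,0,85],[-38,-13,-4,0,0,0,85]]

```text
clock: 1.7
eef_pos: [0.3356, 0.3374, 0.251]
tool_rot: [0.177, 0.984, 0.0, -0.0]
ft_force: [0.2, 1.0, 0.0]
grip_width: 0.0851
```

Emit:
jog_arm:
  deltas:
    - [[-38,-13,-4,0,0,0,85],[-38,-13,-4,0,0,0,85],[-38,-13,-4,0,0,0,85],[-38,-13,-4,0,0,0,85],[0,0,0,0,0,0,85]]

```text
clock: 2.2
eef_pos: [0.468, 0.2279, 0.2683]
tool_rot: [0.18, 0.984, 0.001, 0.001]
ft_force: [0.3, 0.5, 0.3]
grip_width: 0.0853
```

```bash
python3 - <<'E'
from h import *
st()
o,im=shot('wrist','b'); c=cam('wrist',o)
for t in ['ring','mouth','spoon']:
    for d in masks_of(t,'wrist')[:2]: print(t,round(d['conf'],2),d['at'],d['pixels'].sum(),onz(c,d['at'],0.018).round(4))
plan([.45,-.04,.33],down(180),85)
E
```

```text
t 2.2 p [468.  227.9 268.3] q [26.  15.3  7.8 82.3  0.  46.7] F [0.3 0.5 0.3] w 85.3
ring 0.75 [310.9, 204.0] 2184 [0.5159 0.2438 0.018 ]
ring 0.45 [463.0, 319.2] 755 [0.7263 0.3723 0.018 ]
mouth 0.47 [80.7, 415.2] 185 [ 0.6889 -0.1541  0.018 ]
spoon 0.82 [80.0, 181.1] 3143 [0.3997 0.0125 0.018 ]
spoon 0.65 [314.8, 203.9] 2071 [0.5174 0.2479 0.018 ]
7 rows
[-11.6, -37.0, -9.0, 0.02, -0.0, -2.91, 85.0]
[-9.7, -37.5, -9.0, 0.02, -0.0, -2.91, 85.0]
[-7.8, -38.0, -8.9, 0.02, -0.0, -2.91, 85.0]
[-5.9, -38.3, -8.9, 0.02, -0.0, -2.91, 85.0]
[-3.9, -38.6, -8.9, 0.02, -0.0, -2.91, 85.0]
[-2.0, -38.7, -8.9, 0.02, -0.0, -2.91, 85.0]
[0.0, -38.8, -8.9, 0.02, -0.0, -2.91, 85.0]
```

View pics/b.png

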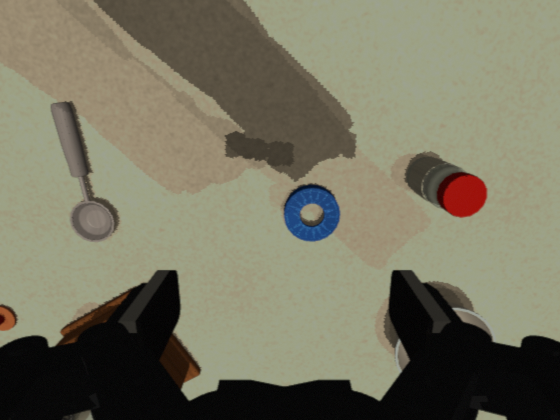

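Emit:
jog_arm:
  deltas:
    - [[-11,-37,-9,0,0,-3,85],[-9,-37,-9,0,0,-3,85],[-8,-38,-9,0,0,-3,85],[-6,-38,-9,0,0,-3,85],[-4,-38,-9,0,0,-3,85]]

```text
clock: 2.9
eef_pos: [0.4507, 0.0439, 0.3111]
tool_rot: [0.03, 1.0, 0.001, -0.003]
ft_force: [1.6, 0.3, -0.3]
grip_width: 0.0847
```

Emit:
jog_arm:
  deltas:
    - [[-2,-38,-9,0,0,-3,85],[0,-38,-9,0,0,-3,85],[0,0,0,0,0,0,85]]

```text
clock: 3.2
eef_pos: [0.4486, -0.034, 0.3312]
tool_rot: [-0.027, 1.0, 0.001, -0.001]
ft_force: [0.2, 1.1, -0.4]
grip_width: 0.0853
```

```bash
python3 - <<'E'
from h import *
o,im=shot('wrist','x0'); 
import cv2
b=cv2.imread('pics/b.png'); hsv=cv2.cvtColor(b,cv2.COLOR_BGR2HSV); m=cv2.inRange(hsv,(100,120,60),(130,255,255))
cs=max(cv2.findContours(m,cv2.RETR_EXTERNAL,cv2.CHAIN_APPROX_NONE)[0],key=len); e=cv2.fitEllipse(cs); print('ring ell',e)
st(); c=cam('wrist',o)
for t in ['disk','mouth','spoon']:
    for d in masks_of(t,'wrist')[:2]: print(t,round(d['conf'],2),d['at'],d['pixels'].sum(),onz(c,d['at'],0.01).round(4))
cv2.imwrite('pics/c.png',im[:,:,::-1])
E
```

```text
ring ell ((311.41064453125, 213.7349395751953), (52.49420928955078, 54.130523681640625), 76.36849212646484)
t 3.25 p [448.4 -32.3 330.7] q [-4.2  6.9  6.5 89.8  0.2 -7.4] F [-0.2  0.4  0.3] w 84.9
disk 0.77 [168.5, 208.2] 505 [ 0.5212 -0.1842  0.01  ]
mouth 0.9 [266.6, 306.6] 4332 [ 0.6643 -0.0465  0.01  ]
spoon 0.69 [319.5, 143.6] 2446 [0.4246 0.0114 0.01  ]
spoon 0.47 [262.1, 306.0] 4245 [ 0.6637 -0.0532  0.01  ]
```

View pics/c.png

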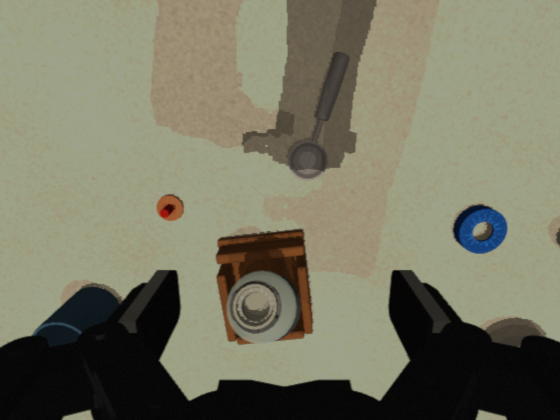

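```bash
python3 - <<'E'
from h import *
o=get_obs(); c=cam('wrist',o)
print('rim',onz(c,(258,303),.147).round(4))
a,b=onz(c,(219,240),.06),onz(c,(304,231),.06); d=b-a; print(a,b,'yaw',np.degrees(np.arctan2(-d[0],d[1])))
q1,q2=onz(c,(304,240),.06),onz(c,(312,333),.06); d=q2-q1; print('yaw2',np.degrees(np.arctan2(d[1],d[0])),q1,q2)
y=np.radians(6); ax=np.array([-np.sin(np.radians(32))*np.cos(y),-np.sin(np.radians(32))*np.sin(y),np.cos(np.radians(32))])
rim=onz(c,(258,303),.147)
z=-ax; yy=np.array([-np.sin(y),np.cos(y),0]); Rt=np.c_[np.cross(yy,z),yy,z]; print(Rt.round(2))
plan(rim+ax*.13,Rt,85)
E
```

```text
rim [ 0.5732 -0.0482  0.147 ]
[ 0.54163146 -0.10292314  0.06      ] [5.24006505e-01 2.37005015e-04 6.00000000e-02] yaw 9.695397784206914
yaw2 8.828835502970522 [0.53570476 0.00110448 0.06      ] [0.66727778 0.02154087 0.06      ]
[[-0.84 -0.1   0.53]
 [-0.09  0.99  0.06]
 [-0.53  0.   -0.85]]
4 rows
[-13.8, -7.1, 18.0, -0.13, -8.07, -0.66, 85.0]
[-11.0, -7.3, 19.7, -0.13, -8.07, -0.66, 85.0]
[-8.1, -7.5, 21.1, -0.13, -8.07, -0.66, 85.0]
[-5.0, -7.6, 22.0, -0.13, -8.07, -0.66, 85.0]
```

Emit:
jog_arm:
  deltas:
    - [[-13,-7,17,0,-8,0,85],[-11,-7,19,0,-8,0,85],[-8,-7,20,0,-8,0,85],[-5,-8,21,0,-8,0,85],[0,0,0,0,0,0,85]]

```text
clock: 3.9
eef_pos: [0.4971, -0.0441, 0.2516]
tool_rot: [-0.035, 0.965, 0.015, 0.261]
ft_force: [-1.7, 0.4, -1.8]
grip_width: 0.0849
```

```bash
python3 - <<'E'
from h import *
o,im=shot('wrist','d'); o2=st(); c=cam('wrist',o)
print(np.array(o['eef_pos'])-o2['eef_pos'], o['tool_rot'].tolist())
for d in masks_of('mouth','wrist')[:2]: print(round(d['conf'],2),d['at'],d['pixels'].sum())
x,y=map(int,d['at']); print(onz(c,d['at'],.147))
np.savez('d.npz',T=c[0],f=c[1],cx=c[2],cy=c[3])
cv2.imwrite('pics/dc.png',cv2.resize(im[60:360,100:460,::-1],(720,600),interpolation=cv2.INTER_CUBIC))
E
```

```text
t 3.95 p [500.9 -44.5 256.9] q [ -9.6  -8.2 -27.7  40.7   7.5 -11.8] F [0.5 0.6 0.6] w 84.9
[-0.00380935  0.00032579 -0.00534153] [-0.034821313694006546, 0.9645320294230639, 0.014975922772499749, 0.26123009410625286]
0.95 [268.4, 198.0] 7051
[ 0.55441031 -0.04962976  0.147     ]
```

View pics/dc.png

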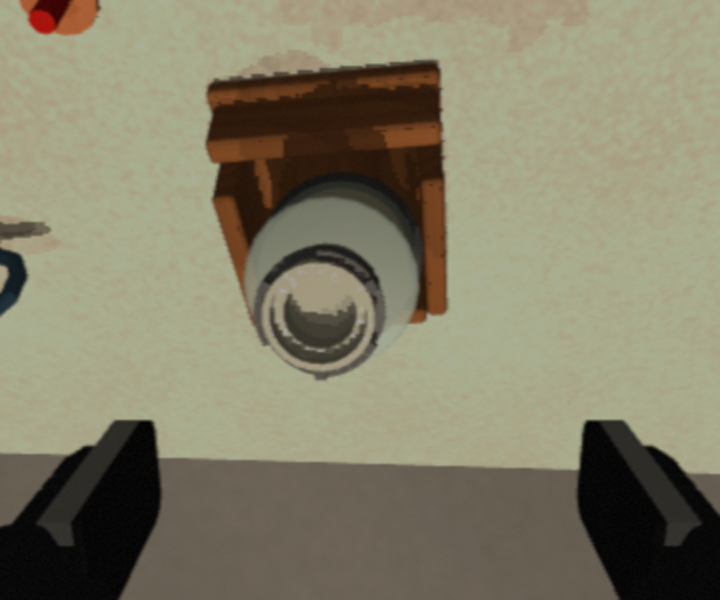

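```bash
cat > fit.py <<'E'
from h import *
from scipy.optimize import minimize, differential_evolution
from scipy.ndimage import map_coordinates
def axes(yaw,tilt=32):
    y,t=np.radians([yaw,tilt]); ax=np.array([-np.sin(t)*np.cos(y),-np.sin(t)*np.sin(y),np.cos(t)])
    yy=np.array([-np.sin(y),np.cos(y),0]); return np.c_[np.cross(yy,ax),yy,ax]
th=np.linspace(0,2*np.pi,120,endpoint=False)
def circ(p,A,r,h=0): return p+A[:,2]*h+r*(np.cos(th)[:,None]*A[:,0]+np.sin(th)[:,None]*A[:,1])
def val(g,c,P):
    q=proj(c,P); return map_coordinates(g,[q[:,1],q[:,0]],order=1)
def score(v,views):
    p=np.array(v[:3]); A=axes(v[3]); s=0
    for g,c in views:
        w=val(g,c,circ(p,A,.0211)); s+=np.mean(np.clip(w-val(g,c,circ(p,A,.0238,-.001)),-40,40))+.7*np.mean(np.clip(w-val(g,c,circ(p,A,.0178,-.0015)),-40,40))
    return s/len(views)
E
python3 - <<'E'
from fit import *
o,im=shot('wrist','e'); st(); ce=cam('wrist',o)
oc=dict(eef_pos=np.array([.4486,-.034,.3312]),tool_rot=R.from_quat([-.027,1,.001,-.001]).as_quat()); cc=cam('wrist',oc)
G=lambda i: cv2.cvtColor(i,cv2.COLOR_BGR2GRAY).astype(float)
gc=G(cv2.imread('pics/c.png')); ge=G(cv2.imread('pics/e.png'))
np.savez('e.npz',T=ce[0],k=ce[1:])
for vs in ([(ge,ce),(gc,cc)],[(ge,ce)],[(gc,cc)]):
    r=differential_evolution(lambda v:-score(v,vs),[(.53,.6),(-.07,-.02),(.135,.16),(-5,25)],seed=1,maxiter=150,popsize=20)
    print(r.x.round(4),r.fun)
    if len(vs)==2: x=r.x
tile=[]
for n,c in (('e',ce),('c',cc)):
    b=cv2.imread(f'pics/{n}.png'); p=x[:3];A=axes(x[3]); u,v=proj(c,p)[0].astype(int)
    k=5; s=cv2.resize(b[v-55:v+55,u-40:u+40],None,fx=k,fy=k,interpolation=cv2.INTER_CUBIC)
    for r_,h,col in ((.0226,0,(0,0,255)),(.0196,0,(0,255,0)),(.015,-.006,(255,0,0)),(.042,-.041,(255,255,0))):
        q=(proj(c,circ(p,A,r_,h))-[u-40,v-55]+.5)*k; cv2.polylines(s,[q.astype(int)],True,col,1)
    tile.append(s)
cv2.imwrite('pics/fit.png',np.hstack(tile))
E
```

```text
t 4.05 p [507.8 -45.7 265. ] q [ -9.6  -8.1 -26.8  40.8   7.5 -11.8] F [0.1 0.3 1.4] w 85.0
[ 0.5792 -0.0567  0.1459  7.9226] -51.672513545443906
[ 0.5759 -0.0566  0.15   23.543 ] -52.26469055132843
[ 0.5768 -0.0563  0.1507 -3.6972] -52.540523118673484
```

View pics/fit.png

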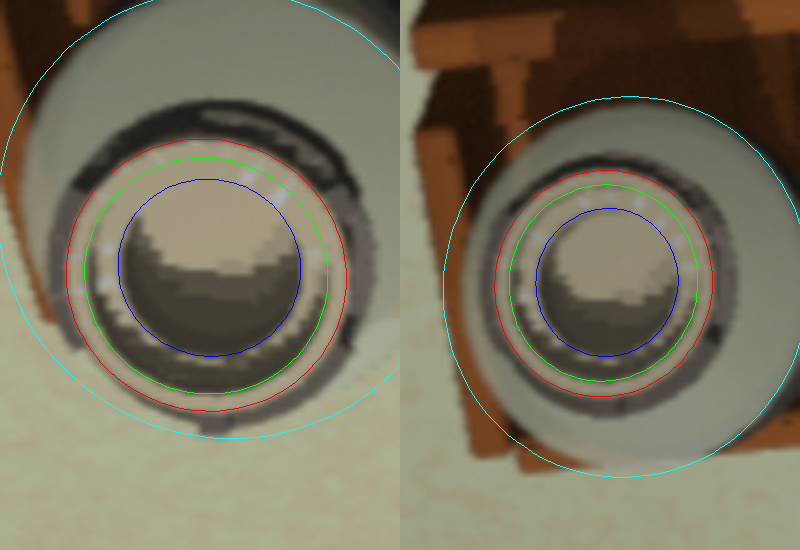

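```bash
python3 - <<'E'
from h import *
plan([.495,-.185,.17],down(180),40)
E
```

```text
4 rows
[17.2, -34.6, 17.1, 0.38, 7.84, 1.04, 40.0]
[14.1, -34.8, 19.5, 0.38, 7.84, 1.04, 40.0]
[10.7, -34.9, 21.4, 0.38, 7.84, 1.04, 40.0]
[7.0, -34.9, 22.8, 0.38, 7.84, 1.04, 40.0]
```

Emit:
jog_arm:
  deltas:
    - [[17,-35,17,0.4,7.8,1,40],[14,-35,19,0.4,7.8,1,40],[11,-35,21,0.4,7.8,1,40],[7,-35,23,0.4,7.8,1,40],[0,0,0,0,0,0,40]]

```text
clock: 4.55
eef_pos: [0.514, -0.1907, 0.1825]
tool_rot: [-0.006, 1.0, -0.004, 0.001]
ft_force: [-0.4, 1.0, -1.8]
grip_width: 0.0401
```

Emit:
jog_arm:
  deltas:
    - [[0,0,0,0,0,0,40]]

```text
clock: 4.65
eef_pos: [0.5183, -0.1917, 0.1831]
tool_rot: [-0.006, 1.0, -0.004, 0.002]
ft_force: [0.4, 1.0, 0.5]
grip_width: 0.0402
```

```bash
cat > look.py <<'E'
from h import *
def blob(im,lo,hi,near=None):
    m=cv2.inRange(cv2.cvtColor(im,cv2.COLOR_RGB2HSV),lo,hi)
    cs=[k for k in cv2.findContours(m,cv2.RETR_EXTERNAL,cv2.CHAIN_APPROX_NONE)[0] if len(k)>15]
    return [(cv2.fitEllipse(cv2.convexHull(k)),cv2.contourArea(k)) for k in sorted(cs,key=cv2.contourArea)[::-1][:2]]
E
python3 - <<'E'
from look import *
shot('wrist');o,im=shot('wrist','f'); c=cam('wrist',o); st()
for d in masks_of('disk','wrist')[:1]:
    m=d['pixels'].astype(np.uint8); x,y,w,h=cv2.boundingRect(m); print(d['conf'],d['at'],(x,y,w,h))
    k=max(cv2.findContours(m,0,1)[0],key=len); e=cv2.fitEllipse(cv2.convexHull(k)); print(e,onz(c,e[0],.0045))
    s=im[y-10:y+h+10,x-10:x+w+10,::-1]; cv2.imwrite('pics/f2.png',cv2.resize(s,None,fx=6,fy=6,interpolation=cv2.INTER_CUBIC)); print(x-10,y-10)
    # model overlay scores
hsv=cv2.cvtColor(im,cv2.COLOR_RGB2HSV); q=hsv[y:y+h,x:x+w][m[y:y+h,x:x+w]>0]; print(np.percentile(q,[10,50,90],axis=0))
E
```

```text
t 4.75 p [ 516.4 -190.7  183.8] q [-20.1  20.5   2.4  71.4  -0.4 -20.8] F [-0.4  0.6 -0.6] w 39.6
0.75 [287.3, 186.9] (273, 169, 40, 40)
((292.3631896972656, 188.5853729248047), (39.15565872192383, 39.562583923339844), 146.1270751953125) [ 0.52199764 -0.18450802  0.0045    ]
263 159
[[  2. 156.  89.]
 [ 10. 179. 119.]
 [ 12. 228. 181.]]
```

View pics/f2.png

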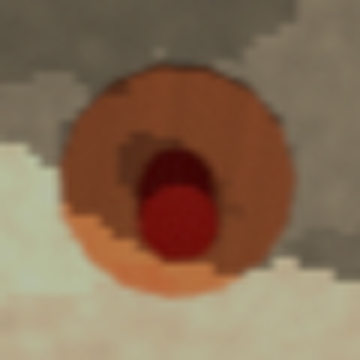

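```bash
python3 - <<'E'
from h import *
o=get_obs();c=cam('wrist',o); print(onz(c,(292.6,189),.0055),onz(c,(292.8,195.8),.029))
plan([.522,-.1845,.05],down(180),40)
E
```

```text
[ 0.52067945 -0.18323485  0.0055    ] [ 0.52080815 -0.18336421  0.029     ]
4 rows
[-1.4, 1.8, 33.7, -0.14, 0.09, 0.19, 40.0]
[-1.5, 1.7, 33.7, -0.14, 0.09, 0.19, 40.0]
[-1.5, 1.6, 33.7, -0.14, 0.09, 0.19, 40.0]
[-1.6, 1.5, 33.7, -0.14, 0.09, 0.19, 40.0]
```

Emit:
jog_arm:
  deltas:
    - [[-1.4,1.8,34,0,0,0,40],[-1.4,1.8,34,0,0,0,40],[-1.4,1.6,34,0,0,0,40],[-1,1.5,32,0,0,0,40],[0,0,0,0,0,0,40]]

```text
clock: 5.3
eef_pos: [0.5296, -0.1827, 0.0682]
tool_rot: [-0.01, 1.0, -0.011, 0.021]
ft_force: [-1.0, 1.6, -1.0]
grip_width: 0.04
```

```bash
python3 - <<'E'
from h import *
st(); plan([.521,-.184,.0095],down(180),40); shot('wrist'); st()
shot('wrist','g');o=st();R0=R.from_quat(o['tool_rot']); print(R0.as_matrix()[:,2])
plan([.521,-.184,.0095],down(180),40)
E
```

```text
t 5.3 p [ 529.6 -182.7   68.2] q [-18.8  25.6  -8.5  53.2  -0.3 -20. ] F [-1.   1.6 -1. ] w 40.0
2 rows
[5.5, 0.0, 29.2, -0.6, 1.19, 0.57, 40.0]
[4.9, -0.3, 29.3, -0.6, 1.19, 0.57, 40.0]
t 5.35 p [ 531.5 -183.4   70.9] q [-18.8  25.4  -8.3  53.3  -0.3 -20. ] F [-0.8  0.4  0.7] w 39.9
t 5.4 p [ 532.9 -184.2   72.2] q [-18.9  25.4  -8.2  53.3  -0.4 -20. ] F [ 0.3 -1.2  0.1] w 40.1
[ 0.04876836 -0.02328023 -0.99853877]
2 rows
[7.5, 1.0, 31.0, -0.68, 1.39, 0.56, 40.0]
[6.7, 0.5, 31.2, -0.68, 1.39, 0.56, 40.0]
```

Emit:
jog_arm:
  deltas:
    - [[5,0.5,21,-0.5,1,0.4,40],[5,0.5,21,-0.5,1,0.4,40],[4,0,15,-0.4,0.8,0.3,40],[0,0,0,0,0,0,40],[0,0,0,0,0,0,40]]

```text
clock: 5.9
eef_pos: [0.525, -0.1859, 0.0191]
tool_rot: [0.001, 1.0, -0.001, 0.005]
ft_force: [1.3, -0.3, -0.3]
grip_width: 0.0396
```

```bash
python3 - <<'E'
from look import *
shot('wrist');o,im=shot('wrist','h');st();print(R.from_quat(o['tool_rot']).as_matrix()[:,2])
plan([.521,-.184,.0095],down(180),40,2)
E
```

```text
t 6.0 p [ 525.  -185.8   19.4] q [-19.5  30.   -9.7  49.7   0.1 -19.5] F [ 0.5 -0.6 -0.3] w 40.1
[ 0.00927302 -0.00214455 -0.9999547 ]
2 rows
[2.1, 0.9, 4.9, -0.07, 0.29, -0.03, 40.0]
[2.0, 0.9, 4.9, -0.07, 0.29, -0.03, 40.0]
```

View pics/h.png

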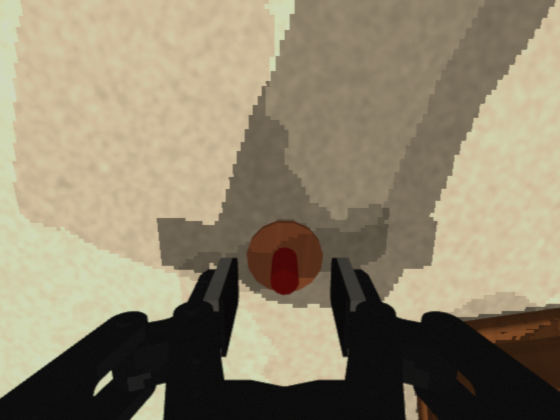

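Emit:
jog_arm:
  deltas:
    - [[2,0,5,0,0.3,0,40],[2,0,5,0,0.3,0,40],[0,0,0,0,0,0,40],[0,0,0,0,0,0,0],[0,0,0,0,0,0,0]]

```text
clock: 6.5
eef_pos: [0.5217, -0.1861, 0.0096]
tool_rot: [0.0, 1.0, -0.001, 0.0]
ft_force: [0.9, 1.9, 0.5]
grip_width: 0.0118
```

Emit:
jog_arm:
  deltas:
    - [[0,0,0,0,0,0,0],[0,0,0,0,0,0,0],[0,0,-10,0,0,0,0],[0,0,-10,0,0,0,0],[0,0,0,0,0,0,0]]

```text
clock: 7.0
eef_pos: [0.5219, -0.186, 0.0316]
tool_rot: [0.0, 1.0, -0.002, 0.001]
ft_force: [0.6, 0.3, -0.0]
grip_width: 0.0095
```

```bash
python3 - <<'E'
from look import *
o=st(); shot('wrist');o,im=shot('wrist','i');print(R.from_quat(o['tool_rot']).as_matrix()[:,2])
for d in masks_of('disk','wrist')[:1]:
    m=d['pixels'].astype(np.uint8); print(d['conf'],d['at'],cv2.boundingRect(m))
c=cam('wrist',o); p=np.array(o['eef_pos']);M=R.from_quat(o['tool_rot']).as_matrix()
th=np.linspace(0,6.28,60)
for dz in(0,.002,.004):
    q=proj(c,p+.0182*(np.cos(th)[:,None]*M[:,0]+np.sin(th)[:,None]*M[:,1])+dz*M[:,2]); print(dz,q.min(0),q.max(0))
cv2.imwrite('pics/i2.png',cv2.resize(im[200:420,150:420,::-1],None,fx=2.5,fy=2.5))
E
```

```text
t 7.0 p [ 521.9 -186.    31.6] q [-19.5  29.1  -8.9  51.8  -0.1 -19.5] F [ 0.6  0.3 -0. ] w 9.5
[ 7.22464725e-04 -2.89004703e-03 -9.99995563e-01]
0.59 [281.6, 258.0] (245, 234, 80, 81)
0 [240.30437175 237.74717932] [323.57990623 313.00773932]
0.002 [240.83402958 236.03383016] [323.10354589 310.52589864]
0.004 [241.35104414 234.36265345] [322.63855875 308.1012904 ]
```

View pics/i2.png

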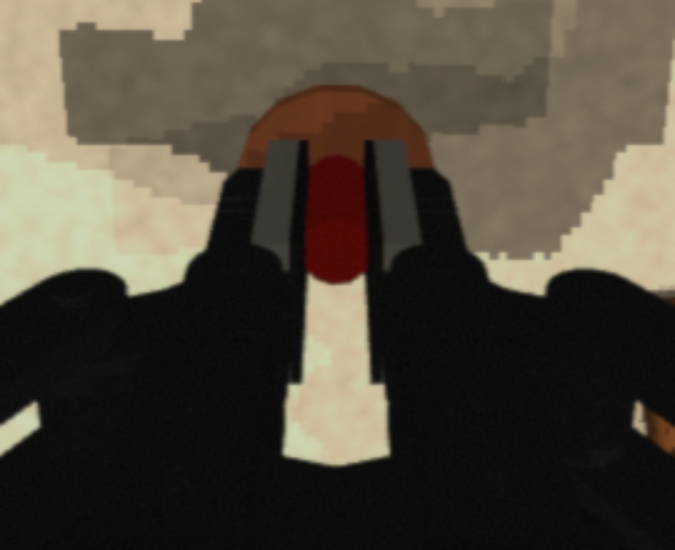

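```bash
cat >> fit.py <<'E'
M0=np.array([.579,-.057,.146]); YAW=8.8
def pose(h,M=None,yaw=YAW,roll=0):
    """tool pose with TCP h mm out along the axis"""
    A=axes(yaw); y=A[:,1]; z=-A[:,2]; Rt=np.c_[np.cross(y,z),y,z]@R.from_euler('z',roll,degrees=True).as_matrix()
    return (M0 if M is None else M)+A[:,2]*h/1000,Rt
E
python3 -c "
from fit import *
plan(*pose(110),0)"
```

```text
6 rows
[-0.0, 19.9, -34.9, -0.43, -5.34, -1.43, 0.0]
[-3.8, 20.1, -34.6, -0.43, -5.34, -1.43, 0.0]
[-7.5, 20.2, -33.9, -0.43, -5.34, -1.43, 0.0]
[-11.1, 20.2, -32.9, -0.43, -5.34, -1.43, 0.0]
[-14.6, 20.1, -31.6, -0.43, -5.34, -1.43, 0.0]
[-18.0, 20.0, -29.9, -0.43, -5.34, -1.43, 0.0]
```

Emit:
jog_arm:
  deltas:
    - [[0,10,-40,0,-4,-1.4,0],[-3,18,-38,-0.4,-5.4,-1.4,0],[-7,20,-34,-0.4,-5.4,-1.4,0],[-11,20,-33,-0.4,-5.4,-1.4,0],[-15,20,-32,-0.4,-5.4,-1.4,0]]

```text
clock: 7.65
eef_pos: [0.5207, -0.0949, 0.205]
tool_rot: [-0.061, 0.974, 0.018, 0.217]
ft_force: [-0.4, -0.0, -0.1]
grip_width: 0.0093
```

Emit:
jog_arm:
  deltas:
    - [[-15,20,-20,-0.4,-4,-1.4,0],[0,0,0,0,0,0,0]]

```text
clock: 7.85
eef_pos: [0.5227, -0.0729, 0.2351]
tool_rot: [-0.075, 0.964, 0.021, 0.256]
ft_force: [-0.5, -0.7, -1.7]
grip_width: 0.0095
```

```bash
python3 - <<'E'
from fit import *
shot('wrist');st();shot('wrist');o,im=shot('wrist','j');st(); plan(*pose(90),0)
E
```

```text
t 7.9 p [522.5 -73.7 233.6] q [-14.5  -2.7 -25.7  39.5  11.3 -20.5] F [ 0.2  1.  -1.7] w 9.3
t 8.0 p [522.4 -74.3 231.1] q [-14.6  -2.4 -25.7  39.5  11.3 -20.5] F [ 0.  -0.2 -0.4] w 9.6
1 rows
[-5.2, 8.5, 13.0, 0.13, -2.72, -0.15, 0.0]
```

Emit:
jog_arm:
  deltas:
    - [[-4,8,3,0,-2.7,0,0],[0,0,0,0,0,0,0],[0,0,0,0,0,0,0]]

```text
clock: 8.3
eef_pos: [0.5255, -0.0674, 0.2251]
tool_rot: [-0.071, 0.96, 0.023, 0.27]
ft_force: [0.7, -0.9, 0.1]
grip_width: 0.0098
```

```bash
python3 - <<'E'
from fit import *
shot('wrist');o,im=shot('wrist','k');st(); c=cam('wrist',o)
g=cv2.cvtColor(im,cv2.COLOR_RGB2GRAY).astype(float)
oc=dict(eef_pos=np.array([.4486,-.034,.3312]),tool_rot=R.from_quat([-.027,1,.001,-.001]).as_quat())
for yaw in (5,8.8,12):
  for z in (.144,.147,.150):
    r=differential_evolution(lambda v:-score([v[0],v[1],z,yaw],[(g,c)]),[(.56,.6),(-.075,-.04)],seed=1); print(yaw,z,r.x.round(4),round(r.fun,2))
r=differential_evolution(lambda v:-score([*v,8.8],[(g,c)]),[(.56,.6),(-.075,-.04),(.14,.155)],seed=1); print(r.x.round(4),round(r.fun,2))
x=r.x; A=axes(8.8); u,v=proj(c,x)[0].astype(int); u0,v0=u-70,v-60
s=cv2.resize(im[v0:v0+150,u0:u0+160,::-1],None,fx=4,fy=4,interpolation=cv2.INTER_CUBIC)
for r_,h,col in ((.0226,0,(0,0,255)),(.0196,0,(0,255,0)),(.015,-.006,(255,0,0))):
    q=(proj(c,circ(x,A,r_,h))-[u0,v0]+.5)*4; cv2.polylines(s,[q.astype(int)],True,col,1)
cv2.imwrite('pics/k2.png',s)
plan(*pose(40,x),0)
E
```

```text
t 8.4 p [525.4 -67.3 225.3] q [-14.   -3.  -28.4  35.3  11.8 -19.4] F [ 0.4 -1.7 -0.5] w 9.3
5 0.144 [ 0.5819 -0.0556] -35.01
5 0.147 [ 0.578  -0.0565] -35.48
5 0.15 [ 0.5748 -0.057 ] -34.38
8.8 0.144 [ 0.5823 -0.0556] -35.09
8.8 0.147 [ 0.5782 -0.0564] -35.62
8.8 0.15 [ 0.5746 -0.0571] -34.73
12 0.144 [ 0.5813 -0.056 ] -35.09
12 0.147 [ 0.5784 -0.0567] -35.65
12 0.15 [ 0.5746 -0.0572] -34.91
[ 0.5771 -0.0567  0.1479] -35.68
2 rows
[-2.1, 1.2, 26.7, 0.08, -0.3, -0.19, 0.0]
[-2.0, 1.3, 26.7, 0.08, -0.3, -0.19, 0.0]
```

View pics/k2.png

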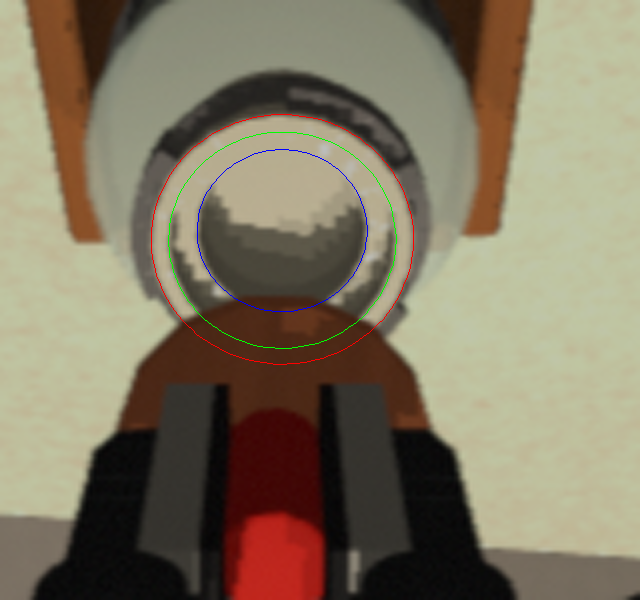

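Emit:
jog_arm:
  deltas:
    - [[-2,1,23,0,-0.3,0,0],[-2,1,23,0,-0.3,0,0],[0,0,0,0,0,0,0],[0,0,0,0,0,0,0]]

```text
clock: 8.8
eef_pos: [0.5547, -0.0629, 0.1873]
tool_rot: [-0.07, 0.959, 0.023, 0.274]
ft_force: [0.0, -0.4, 0.2]
grip_width: 0.0092
```

```bash
cat >> fit.py <<'E'
M1=np.array([.578,-.0566,.147])
def rel():
    o=get_obs(); A=axes(YAW); d=(A.T@(o['eef_pos']-M1))*1000; Rr=R.from_matrix(axes(YAW)).inv()*R.from_quat(o['tool_rot'])
    M=Rr.as_matrix(); print('t',round(o['clock'],2),'rel xyz',d.round(1),'tiltz',M[:2,2].round(3),'roll',np.degrees(np.arctan2(M[1,1],-M[0,1])+0).round(1)-90,'F_ax',(A.T@o['ft_force']).round(1),'Tq',(A.T@o['ft_torque']).round(2),'j6',np.degrees(o['joint_pos'][5]).round(1),'w',round(o['grip_width']*1000,1)); return d
E
python3 -c "
from fit import *
rel();plan(*pose(8,M1),0,2)"
```

```text
t 8.8 rel xyz [ 1.  -2.7 46.9] tiltz [-0.002  0.001] roll 0.5 F_ax [ 0.1 -0.4  0.2] Tq [-0.01  0.59 -0.02] j6 -17.8 w 9.2
2 rows
[0.5, 1.3, 19.4, 0.03, -0.06, -0.24, 0.0]
[0.5, 1.3, 19.4, 0.03, -0.06, -0.24, 0.0]
```

Emit:
jog_arm:
  deltas:
    - [[0.5,1.3,18,0,0,0,0],[0.5,1.3,12,0,0,0,0],[0,0,0,0,0,0,0],[0,0,0,0,0,0,0]]

```text
clock: 9.2
eef_pos: [0.5705, -0.0592, 0.1635]
tool_rot: [-0.07, 0.959, 0.022, 0.275]
ft_force: [0.6, -0.0, -0.2]
grip_width: 0.009
```

```bash
python3 -c "
from fit import *
rel();plan(*pose(3.5,M1),0,2)"
```

```text
t 9.2 rel xyz [ 2.1 -1.4 18.2] tiltz [-0.    -0.001] roll 0.5 F_ax [ 0.4 -0.1 -0.5] Tq [-0.06  0.62 -0.01] j6 -16.9 w 9.0
2 rows
[1.1, 0.7, 7.3, -0.02, -0.0, -0.25, 0.0]
[1.1, 0.7, 7.3, -0.02, -0.0, -0.25, 0.0]
```

Emit:
jog_arm:
  deltas:
    - [[2,1.4,3,0,0,0,0],[0.5,0.3,3,0,0,0,0],[0,0,0,0,0,0,0]]

```text
clock: 9.5
eef_pos: [0.5716, -0.0576, 0.1587]
tool_rot: [-0.069, 0.958, 0.022, 0.276]
ft_force: [0.6, 0.6, 0.1]
grip_width: 0.0094
```

```bash
python3 -c "
from fit import *
rel()"
```

```text
t 9.5 rel xyz [ 0.7 -0.  13.4] tiltz [ 0.002 -0.002] roll 0.5 F_ax [ 0.6  0.5 -0.3] Tq [0.03 0.6  0.01] j6 -16.7 w 9.4
```

Emit:
jog_arm:
  deltas:
    - [[0.7,0,3,0,0,0,0],[0.3,0,3,0,0,0,0],[0,0,2,0,0,0,0]]

```text
clock: 9.8
eef_pos: [0.5754, -0.0572, 0.1517]
tool_rot: [-0.069, 0.958, 0.021, 0.277]
ft_force: [0.2, 0.4, 0.3]
grip_width: 0.0096
```

Emit:
jog_arm:
  deltas:
    - [[0,0,2,0,0,0,0],[0,0,2,0,0,0,0]]

```text
clock: 10.0
eef_pos: [0.5771, -0.0571, 0.1493]
tool_rot: [-0.069, 0.958, 0.021, 0.277]
ft_force: [-29.6, -1.4, 32.5]
grip_width: 0.0091
```

```bash
python3 -c "
from fit import *
rel()"
```

```text
t 10.0 rel xyz [ 0.4 -0.3  2.4] tiltz [ 0.004 -0.003] roll 0.5 F_ax [-7.7  3.1 43.1] Tq [ 0.6   2.19 -0.04] j6 -16.4 w 9.1
```

Emit:
jog_arm:
  deltas:
    - [[0,0,-1,0,0,0,0],[0,0,0,0,0,0,0],[0,0,0,0,0,0,30],[0,0,0,0,0,0,30]]

```text
clock: 10.4
eef_pos: [0.5771, -0.0573, 0.1509]
tool_rot: [-0.069, 0.958, 0.021, 0.278]
ft_force: [-0.6, -0.4, 0.7]
grip_width: 0.0299
```

Emit:
jog_arm:
  deltas:
    - [[0,0,-30,0,0,0,30],[0,0,-40,0,0,0,30],[0,0,-40,0,0,0,60],[0,0,0,0,0,0,85],[0,0,0,0,0,0,85]]

```text
clock: 10.9
eef_pos: [0.5174, -0.0659, 0.245]
tool_rot: [-0.07, 0.958, 0.022, 0.276]
ft_force: [-0.4, 0.2, -0.8]
grip_width: 0.0722
```

```bash
python3 - <<'E'
from fit import *
shot('wrist');o,im=shot('wrist','l'); rel(); st();c=cam('wrist',o); A=axes(YAW); u,v=proj(c,M1)[0].astype(int); u0,v0=u-60,v-60; k=5
s=cv2.resize(im[v0:v0+120,u0:u0+120,::-1],None,fx=k,fy=k,interpolation=cv2.INTER_CUBIC)
for r_,h,col in ((.0226,0,(0,0,255)),(.0182,-.0005,(0,255,0)),(.006,.023,(255,255,0))):
    q=(proj(c,circ(M1,A,r_,h))-[u0,v0]+.5)*k; cv2.polylines(s,[q.astype(int)],True,col,1)
cv2.imwrite('pics/l2.png',s)
plan([.51,.24,.22],down(200),85)
E
```

```text
t 11.0 rel xyz [ -0.3   0.3 114.8] tiltz [ 0.001 -0.001] roll 0.5 F_ax [-0.  -0.3 -0.2] Tq [0.01 0.54 0.01] j6 -19.2 w 84.2
t 11.0 p [517.6 -65.7 244.2] q [-14.1  -5.3 -27.9  37.4  11.9 -19.2] F [ 0.1 -0.3 -0.2] w 84.2
7 rows
[-2.6, 43.4, 5.9, -0.44, 4.57, -1.62, 85.0]
[-4.3, 43.2, 5.9, -0.44, 4.57, -1.62, 85.0]
[-6.0, 43.0, 5.8, -0.44, 4.57, -1.62, 85.0]
[-7.6, 42.8, 5.6, -0.44, 4.57, -1.62, 85.0]
[-9.3, 42.5, 5.3, -0.44, 4.57, -1.62, 85.0]
[-10.9, 42.2, 4.8, -0.44, 4.57, -1.62, 85.0]
[-12.4, 41.8, 4.2, -0.44, 4.57, -1.62, 85.0]
```

View pics/l2.png

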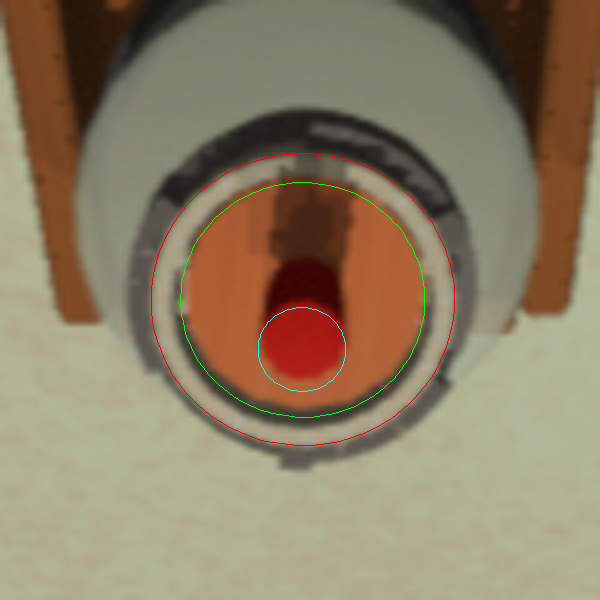

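Emit:
jog_arm:
  deltas:
    - [[-2,43,3,-0.4,4.5,-0.2,85],[-4,43,3,-0.4,4.5,-0.2,85],[-6,43,4,-0.4,4.5,-0.2,85],[-7,43,5,-0.4,4.5,-0.2,85],[-7,43,8,-0.4,4.5,-0.2,85]]

```text
clock: 11.5
eef_pos: [0.5144, 0.1512, 0.2264]
tool_rot: [-0.077, 0.994, 0.019, 0.071]
ft_force: [1.5, -0.1, 1.1]
grip_width: 0.085
```

Emit:
jog_arm:
  deltas:
    - [[-7,42,8,-0.4,4.5,-0.2,85],[-7,42,8,-0.4,4.5,-0.2,85],[0,0,0,0,0,0,85],[0,0,0,0,0,0,85]]

```text
clock: 11.9
eef_pos: [0.5159, 0.2477, 0.2007]
tool_rot: [-0.088, 0.996, 0.017, -0.02]
ft_force: [-0.3, -0.4, -0.1]
grip_width: 0.0848
```

```bash
cat > ring.py <<'E'
from look import *
o,im=shot('wrist'); st(); c=cam('wrist',o); z=R.from_quat(o['tool_rot']).as_matrix(); print(z[:,2].round(3),'phi',np.degrees(np.arctan2(z[1,0],z[0,0])))
for e,a in blob(im,(100,120,40),(130,255,255)): print(e,a,onz(c,e[0],.018).round(4),onz(c,e[0],.012).round(4))
for d in masks_of('ring','wrist')[:1]: print(d['conf'],d['at'],onz(c,d['at'],.014).round(4))
E
python3 ring.py
```

```text
t 11.95 p [515.3 247.4 200.2] q [24.3 24.  10.  77.6  2.6 14.2] F [-0.2  0.3 -1.1] w 85.2
[-0.042  0.03  -0.999] phi -169.89412912665924
((265.4497985839844, 200.29827880859375), (67.0381851196289, 68.1559829711914), 6.872837066650391) 3492.0 [0.5267 0.2398 0.018 ] [0.5281 0.2399 0.012 ]
0.92 [267.4, 188.6] [0.5162 0.2398 0.014 ]
```

```bash
python3 -c "
from h import *
plan([.5272,.240,.045],down(190),85,5)"
```

```text
5 rows
[-3.2, -2.8, 31.1, 0.43, -0.41, -0.01, 85.0]
[-3.0, -2.6, 31.2, 0.43, -0.41, -0.01, 85.0]
[-2.8, -2.4, 31.2, 0.43, -0.41, -0.01, 85.0]
[-2.6, -2.1, 31.3, 0.43, -0.41, -0.01, 85.0]
[-2.4, -1.9, 31.3, 0.43, -0.41, -0.01, 85.0]
```

Emit:
jog_arm:
  deltas:
    - [[-2,-2.5,30,0.4,-0.4,0,85],[-2,-2.5,30,0.4,-0.4,0,85],[-1,-2.4,30,0.4,-0.4,0,85],[-1,-2,30,0.4,-0.4,0,85],[0,0,0,0,0,0,85]]

```text
clock: 12.5
eef_pos: [0.5211, 0.2336, 0.0849]
tool_rot: [-0.082, 0.997, 0.005, 0.003]
ft_force: [-1.0, -0.4, 0.5]
grip_width: 0.0851
```

Emit:
jog_arm:
  deltas:
    - [[0,0,0,0,0,0,85]]

```text
clock: 12.6
eef_pos: [0.5215, 0.2326, 0.0866]
tool_rot: [-0.081, 0.997, 0.006, 0.004]
ft_force: [0.5, 0.2, 0.7]
grip_width: 0.0849
```

```bash
python3 ring.py; python3 -c "
from h import *
plan([.5272,.240,0],down(190),85,3)"
```

```text
t 12.65 p [521.3 232.5  86.7] q [23.8 26.9 -3.1 59.3  0.5 14.5] F [-0.7 -0.9 -0.4] w 85.2
[ 0.007  0.012 -1.   ] phi -170.714552511674
((291.35205078125, 230.95631408691406), (100.5715560913086, 101.3444595336914), 5.80295467376709) 7854.5 [0.5254 0.2395 0.018 ] [0.5276 0.2401 0.012 ]
0.92 [285.4, 214.1] [0.5163 0.2343 0.014 ]
3 rows
[-1.8, 1.7, 29.1, 0.21, 0.19, -0.23, 85.0]
[-1.9, 1.8, 29.0, 0.21, 0.19, -0.23, 85.0]
[-2.0, 1.9, 29.0, 0.21, 0.19, -0.23, 85.0]
```

Emit:
jog_arm:
  deltas:
    - [[-1.6,2.1,28,0.2,0.2,-0.2,85],[-1.6,2.1,28,0.2,0.2,-0.2,85],[-1.4,2.1,18,0.2,0.2,-0.2,85],[0,0,0,0,0,0,85],[0,0,0,0,0,0,85]]

```text
clock: 13.2
eef_pos: [0.5351, 0.2437, 0.0236]
tool_rot: [-0.086, 0.996, 0.004, 0.01]
ft_force: [0.1, 0.3, -0.1]
grip_width: 0.0852
```

```bash
python3 ring.py; python3 -c "
from h import *
plan([.526,.240,0],down(190),85,2)"
```

```text
t 13.25 p [535.2 243.7  23.8] q [24.5 32.1 -5.  51.6  0.  14.7] F [ 0.6 -0.5  0.1] w 84.8
[ 0.02   0.009 -1.   ] phi -170.18753763077584
((276.93463134765625, 247.9850616455078), (139.7273406982422, 142.53529357910156), 84.13785552978516) 15337.0 [0.5246 0.2397 0.018 ] [0.5273 0.2401 0.012 ]
0.81 [273.6, 227.7] [0.5169 0.2369 0.014 ]
2 rows
[5.1, -1.1, 11.8, 0.18, 0.61, -0.1, 85.0]
[4.9, -1.1, 11.9, 0.18, 0.61, -0.1, 85.0]
```

Emit:
jog_arm:
  deltas:
    - [[5,-1.2,11,0.2,0.5,0,85],[5,-1.2,9,0.2,0.5,0,85],[0.5,0,1,0,0,0,85],[0,0,0,0,0,0,85]]

```text
clock: 13.7
eef_pos: [0.5262, 0.2397, 0.0039]
tool_rot: [-0.085, 0.996, 0.0, 0.003]
ft_force: [0.6, 0.9, -0.1]
grip_width: 0.0849
```

```bash
python3 ring.py
```

```text
t 13.75 p [526.1 239.7   3.9] q [24.6 33.2 -6.7 49.8 -0.1 14.8] F [-0.7  0.6 -0.8] w 84.6
[ 0.007  0.001 -1.   ] phi -170.21494899071382
((282.00030517578125, 287.7981872558594), (154.41586303710938, 157.92579650878906), 87.73595428466797) 18872.0 [0.5238 0.2395 0.018 ] [0.5272 0.24   0.012 ]
0.7 [280.6, 268.0] [0.5173 0.2378 0.014 ]
```

Emit:
jog_arm:
  deltas:
    - [[0.5,0,4,0,0.3,0,85],[0,0,0,0,0,0,85],[0,0,0,0,0,0,50],[0,0,0,0,0,0,50],[0,0,0,0,0,0,50]]

```text
clock: 14.3
eef_pos: [0.5268, 0.2403, 0.001]
tool_rot: [-0.085, 0.996, 0.0, 0.002]
ft_force: [-0.8, -0.4, 0.3]
grip_width: 0.062
```

```bash
python3 -c "
from fit import *
st()"
```

```text
t 14.3 p [526.8 240.3   1. ] q [24.5 33.6 -6.5 49.7 -0.  14.7] F [-0.8 -0.4  0.3] w 62.0
```

Emit:
jog_arm:
  deltas:
    - [[0,0,-15,0,0,0,50],[0,0,-45,0,0,0,50],[0,0,-45,0,0,0,50],[0,0,-45,0,0,0,50],[0,0,-45,0,0,0,50]]

```text
clock: 14.8
eef_pos: [0.5202, 0.2373, 0.1921]
tool_rot: [-0.085, 0.996, -0.003, -0.009]
ft_force: [2.0, 0.8, -0.1]
grip_width: 0.0617
```

```bash
python3 -c "
from fit import *
st();plan(*pose(90,M1),50)"
```

```text
t 14.8 p [520.2 237.3 192.1] q [24.5 23.9  8.7 75.9 -0.  14.7] F [ 2.   0.8 -0.1] w 61.7
7 rows
[5.9, -42.7, -4.1, -0.0, -4.72, 0.15, 50.0]
[5.4, -42.7, -4.6, -0.0, -4.72, 0.15, 50.0]
[4.9, -42.7, -5.0, -0.0, -4.72, 0.15, 50.0]
[4.4, -42.7, -5.4, -0.0, -4.72, 0.15, 50.0]
[3.8, -42.7, -5.8, -0.0, -4.72, 0.15, 50.0]
[3.2, -42.7, -6.1, -0.0, -4.72, 0.15, 50.0]
[2.6, -42.8, -6.3, -0.0, -4.72, 0.15, 50.0]
```

Emit:
jog_arm:
  deltas:
    - [[6,-43,-10,0,-4.7,0,50],[5,-43,-8,0,-4.7,0,50],[5,-43,-5,0,-4.7,0,50],[4,-43,-5,0,-4.7,0,50],[4,-42,-5,0,-4.7,0,50]]

```text
clock: 15.3
eef_pos: [0.5405, 0.024, 0.2346]
tool_rot: [-0.089, 0.973, 0.017, 0.213]
ft_force: [1.1, -0.6, -1.1]
grip_width: 0.0619
```

Emit:
jog_arm:
  deltas:
    - [[3,-42,-5,0,-4.7,0,50],[2,-40,-5,0,-4.7,0,50],[0,0,0,0,0,0,50],[0,0,0,0,0,0,50]]

```text
clock: 15.7
eef_pos: [0.5418, -0.0683, 0.2418]
tool_rot: [-0.082, 0.951, 0.021, 0.296]
ft_force: [0.8, 1.0, -0.2]
grip_width: 0.0619
```

```bash
python3 -c "
from fit import *
shot('wrist','m');rel();plan(*pose(60,M1),50)"
```

```text
t 15.75 rel xyz [ 18.4  -5.5 100.1] tiltz [0.043 0.003] roll -1.0999999999999943 F_ax [ 0.4  0.2 -1.3] Tq [-0.02  0.69  0.01] j6 -20.5 w 61.7
1 rows
[20.0, 5.8, 39.2, 0.12, 2.46, 1.09, 50.0]
```

View pics/m.png

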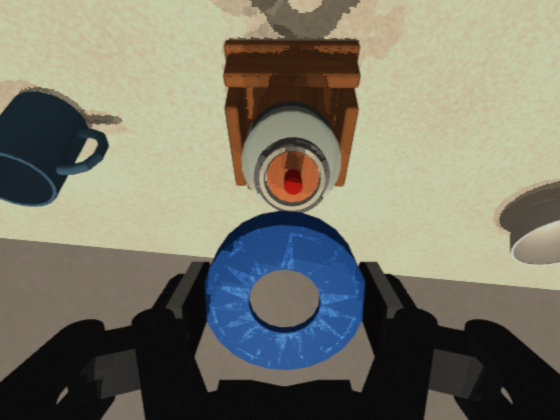

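```bash
python3 - <<'E'
from fit import *
import numpy as np
m=camera_model('wrist');T=np.array(m['T_tool_cam']);f=210/np.tan(np.radians(m['fovy']/2));c=(T,f,m['cx'],m['cy'])
th=np.linspace(0,2*np.pi,200)
for dx in(-2,0,2):
  for z in (-17,):
    P=lambda r,z:np.c_[dx/1e3+r*np.cos(th),r*np.sin(th),z/1e3+0*th]
    for r,zz in((.032,z),(.014,z),(.014,z+4)):
        q=proj(c,P(r,zz)); print(dx,r,zz,q.min(0).round(1),q.max(0).round(1))
im=cv2.imread('pics/m.png')[:,:,::-1]; mk=cv2.inRange(cv2.cvtColor(im,cv2.COLOR_RGB2HSV),(95,90,30),(130,255,255))
col=np.where(mk[:,285])[0]; print(col.min(),col.max(),np.where(np.diff(col)>3),col[np.where(np.diff(col)>3)[0]],col[np.where(np.diff(col)>3)[0]+1])
E
```

```text
-2 0.032 -17 [200.2 225.1] [363. 369.]
-2 0.014 -17 [246.1 269.5] [317.1 332.3]
-2 0.014 -13 [247.1 264.9] [316.3 326.3]
0 0.032 -17 [199.9 220. ] [363.3 365.1]
0 0.014 -17 [245.9 264.7] [317.3 328. ]
0 0.014 -13 [246.9 260.3] [316.4 322.1]
2 0.032 -17 [199.5 214.8] [363.6 361.1]
2 0.014 -17 [245.7 259.9] [317.4 323.7]
2 0.014 -13 [246.8 255.6] [316.5 317.9]
211 369 (array([58]),) [269] [328]
```

Emit:
jog_arm:
  deltas:
    - [[10,3,15,0,1.2,0.5,50],[9,3,15,0,1.2,0.5,50],[0,0,0,0,0,0,50],[0,0,0,0,0,0,50]]

```text
clock: 16.15
eef_pos: [0.5427, -0.0559, 0.2017]
tool_rot: [-0.078, 0.959, 0.024, 0.272]
ft_force: [1.6, 0.1, -1.9]
grip_width: 0.0617
```

```bash
echo "M2=M1-axes(YAW)[:,0]*.0015" >> fit.py; python3 -c "
from fit import *
rel();plan(*pose(25,M2),50,3)"
```

```text
t 16.15 rel xyz [-0.5  6.1 64.9] tiltz [-0.006  0.008] roll -0.4000000000000057 F_ax [ 0.3 -0.1 -2.4] Tq [0.03 0.63 0.01] j6 -18.5 w 61.7
3 rows
[0.3, -2.1, 13.3, 0.16, -0.12, 0.14, 50.0]
[0.3, -2.1, 13.3, 0.16, -0.12, 0.14, 50.0]
[0.3, -2.1, 13.3, 0.16, -0.12, 0.14, 50.0]
```

Emit:
jog_arm:
  deltas:
    - [[0.2,-2.5,11,0.2,-0.1,0.1,50],[0.2,-2.5,11,0.2,-0.1,0.1,50],[0.2,-1,11,0.1,-0.1,0.1,50],[0,0,0,0,0,0,50]]

```text
clock: 16.55
eef_pos: [0.5622, -0.0552, 0.1721]
tool_rot: [-0.078, 0.958, 0.022, 0.274]
ft_force: [-0.1, 0.3, -1.0]
grip_width: 0.0619
```

```bash
python3 -c "
from fit import *
rel();plan(*pose(10,M2),50,3)"
```

```text
t 16.55 rel xyz [ 0.2  3.8 29.4] tiltz [-0.001  0.003] roll -0.4000000000000057 F_ax [-0.6  0.3 -0.8] Tq [0.05 0.66 0.02] j6 -17.7 w 61.9
3 rows
[0.6, -1.3, 6.5, 0.06, -0.03, 0.15, 50.0]
[0.6, -1.3, 6.5, 0.06, -0.03, 0.15, 50.0]
[0.6, -1.3, 6.5, 0.06, -0.03, 0.15, 50.0]
```

Emit:
jog_arm:
  deltas:
    - [[0.9,-2.2,5,0.1,0,0,50],[0.9,-1.5,5,0.1,0,0,50],[0,-0.3,4,0,0,0,50],[0,0,0,0,0,0,50]]

```text
clock: 16.95
eef_pos: [0.5698, -0.0576, 0.1595]
tool_rot: [-0.078, 0.958, 0.02, 0.275]
ft_force: [0.1, -0.5, 0.1]
grip_width: 0.0615
```

```bash
python3 -c "
from fit import *
rel();plan(*pose(5,M2),50,3)"
```

```text
t 16.95 rel xyz [-0.4  0.3 15. ] tiltz [-0.  0.] roll -0.5999999999999943 F_ax [ 0.1 -0.6  0.1] Tq [0.03 0.59 0.01] j6 -17.8 w 61.5
3 rows
[0.4, -0.1, 3.3, 0.0, -0.0, 0.18, 50.0]
[0.4, -0.1, 3.3, 0.0, -0.0, 0.18, 50.0]
[0.4, -0.1, 3.3, 0.0, -0.0, 0.18, 50.0]
```

Emit:
jog_arm:
  deltas:
    - [[0.6,-0.3,4,0,0,0,50],[0.5,0,4,0,0,0,50],[0.3,0,3,0,0,0,50],[0,0,2,0,0,0,50]]

```text
clock: 17.35
eef_pos: [0.5762, -0.0573, 0.1477]
tool_rot: [-0.078, 0.958, 0.02, 0.276]
ft_force: [0.8, 0.7, -0.5]
grip_width: 0.0622
```

```bash
python3 -c "
from fit import *
rel()"
```

```text
t 17.35 rel xyz [-1.2 -0.4  1.6] tiltz [ 0.001 -0.001] roll -0.5 F_ax [ 0.5  0.6 -0.9] Tq [-0.02  0.57  0.  ] j6 -17.6 w 62.2
```

Emit:
jog_arm:
  deltas:
    - [[0,0,2,0,0,0,50],[0,0,2,0,0,0,50]]

```text
clock: 17.55
eef_pos: [0.5785, -0.057, 0.144]
tool_rot: [-0.078, 0.958, 0.02, 0.276]
ft_force: [0.3, 0.4, -1.1]
grip_width: 0.0615
```

```bash
python3 -c "
from fit import *
rel()"
```

```text
t 17.55 rel xyz [-1.2 -0.5 -2.8] tiltz [ 0.001 -0.001] roll -0.5 F_ax [-0.3  0.4 -1.1] Tq [0.03 0.65 0.01] j6 -17.5 w 61.5
```

Emit:
jog_arm:
  deltas:
    - [[0,0,2,0,0,0,50]]

```text
clock: 17.65
eef_pos: [0.5797, -0.0569, 0.1422]
tool_rot: [-0.078, 0.958, 0.02, 0.276]
ft_force: [0.5, -0.2, -0.2]
grip_width: 0.062
```

```bash
python3 -c "
from fit import *
rel()"
```

```text
t 17.65 rel xyz [-1.2 -0.5 -4.9] tiltz [ 0.001 -0.001] roll -0.5 F_ax [ 0.3 -0.2 -0.4] Tq [0.01 0.6  0.02] j6 -17.5 w 62.0
```

Emit:
jog_arm:
  deltas:
    - [[0,0,1.5,0,0,0,50]]

```text
clock: 17.75
eef_pos: [0.5806, -0.0567, 0.1408]
tool_rot: [-0.078, 0.958, 0.02, 0.276]
ft_force: [-0.4, 0.2, -0.8]
grip_width: 0.0621
```

Emit:
jog_arm:
  deltas:
    - [[0,0,1.5,0,0,0,50]]

```text
clock: 17.85
eef_pos: [0.5815, -0.0565, 0.1394]
tool_rot: [-0.078, 0.958, 0.02, 0.276]
ft_force: [1.0, -0.0, -0.6]
grip_width: 0.062
```

Emit:
jog_arm:
  deltas:
    - [[0,0,1.5,0,0,0,50]]

```text
clock: 17.95
eef_pos: [0.5822, -0.0564, 0.1384]
tool_rot: [-0.078, 0.958, 0.02, 0.276]
ft_force: [-16.0, -1.8, 16.9]
grip_width: 0.062
```

```bash
python3 -c "
from fit import *
rel()"
```

```text
t 17.95 rel xyz [-1.1 -0.5 -9.5] tiltz [ 0.001 -0.001] roll -0.5 F_ax [-4.7  0.7 22.8] Tq [0.39 1.36 0.05] j6 -17.4 w 62.0
```

Emit:
jog_arm:
  deltas:
    - [[0,0,0.3,0,0,5,50],[0,0,0.5,0,0,5,50]]

```text
clock: 18.15
eef_pos: [0.5825, -0.0564, 0.1381]
tool_rot: [0.008, 0.961, 0.044, 0.273]
ft_force: [1.2, -0.5, -1.4]
grip_width: 0.0618
```

```bash
python3 -c "
from fit import *
rel()"
```

```text
t 18.15 rel xyz [-0.9 -0.5 -9.9] tiltz [ 0.002 -0.001] roll 9.799999999999997 F_ax [ 0.2 -0.7 -1.8] Tq [-0.01  0.6   0.01] j6 -7.0 w 61.8
```

Emit:
jog_arm:
  deltas:
    - [[0,0,0.5,0,0,5,50],[0,0,0.5,0,0,5,50]]

```text
clock: 18.35
eef_pos: [0.5832, -0.0563, 0.1374]
tool_rot: [0.096, 0.956, 0.069, 0.268]
ft_force: [0.5, 0.5, 0.1]
grip_width: 0.0618
```

```bash
python3 -c "
from fit import *
rel()"
```

```text
t 18.35 rel xyz [ -0.7  -0.5 -10.9] tiltz [ 0.002 -0.001] roll 20.200000000000003 F_ax [ 0.5  0.4 -0.2] Tq [0.03 0.65 0.01] j6 3.4 w 61.8
```

Emit:
jog_arm:
  deltas:
    - [[0,0,0.5,0,0,5,50],[0,0,0.5,0,0,5,50]]

```text
clock: 18.55
eef_pos: [0.5839, -0.0563, 0.1366]
tool_rot: [0.182, 0.943, 0.093, 0.261]
ft_force: [-0.1, -0.3, -0.2]
grip_width: 0.062
```

```bash
python3 -c "
from fit import *
rel()"
```

```text
t 18.55 rel xyz [ -0.6  -0.6 -12. ] tiltz [ 0.003 -0.001] roll 30.700000000000003 F_ax [-0.2 -0.3 -0.1] Tq [0.01 0.61 0.01] j6 13.9 w 62.0
```

Emit:
jog_arm:
  deltas:
    - [[0,0,0.5,0,0,5,50],[0,0,0.5,0,0,5,50]]

```text
clock: 18.75
eef_pos: [0.5844, -0.056, 0.1355]
tool_rot: [0.267, 0.923, 0.117, 0.251]
ft_force: [-0.7, 0.8, -0.9]
grip_width: 0.0618
```

```bash
python3 -c "
from fit import *
rel()"
```

```text
t 18.75 rel xyz [ -0.7  -0.4 -13.1] tiltz [ 0.002 -0.   ] roll 41.099999999999994 F_ax [-0.9  0.9 -0.5] Tq [ 0.1   0.69 -0.02] j6 24.4 w 61.8
```

Emit:
jog_arm:
  deltas:
    - [[0,0,0.5,0,0,5,50]]

```text
clock: 18.85
eef_pos: [0.5845, -0.0558, 0.135]
tool_rot: [0.309, 0.91, 0.128, 0.245]
ft_force: [-0.6, 0.1, 0.5]
grip_width: 0.0621
```

```bash
python3 -c "
from fit import *
rel()"
```

```text
t 18.85 rel xyz [ -0.8  -0.2 -13.7] tiltz [0.002 0.   ] roll 46.30000000000001 F_ax [-0.3  0.2  0.7] Tq [ 0.17  0.67 -0.01] j6 29.6 w 62.1
```

Emit:
jog_arm:
  deltas:
    - [[0,0,0.3,0,0,5,50]]

```text
clock: 18.95
eef_pos: [0.5847, -0.0555, 0.1347]
tool_rot: [0.35, 0.895, 0.139, 0.239]
ft_force: [0.3, -0.2, -1.1]
grip_width: 0.0619
```

```bash
python3 -c "
from fit import *
rel()"
```

```text
t 18.95 rel xyz [ -0.8   0.1 -14. ] tiltz [0.002 0.001] roll 51.5 F_ax [-0.4 -0.3 -1. ] Tq [ 0.09  0.49 -0.01] j6 34.8 w 61.9
```

Emit:
jog_arm:
  deltas:
    - [[0,0,0.3,0,0,5,50]]

```text
clock: 19.05
eef_pos: [0.585, -0.0551, 0.1345]
tool_rot: [0.39, 0.878, 0.15, 0.233]
ft_force: [1.1, 0.6, -2.3]
grip_width: 0.0617
```

```bash
python3 -c "
from fit import *
rel()"
```

```text
t 19.05 rel xyz [ -0.6   0.4 -14.4] tiltz [0.003 0.001] roll 56.69999999999999 F_ax [-0.2  0.4 -2.6] Tq [0.15 0.55 0.06] j6 40.0 w 61.7
```

Emit:
jog_arm:
  deltas:
    - [[0,0,0.5,0,0,5,50]]

```text
clock: 19.15
eef_pos: [0.5853, -0.0547, 0.1343]
tool_rot: [0.429, 0.86, 0.161, 0.226]
ft_force: [-5.3, 1.1, 6.8]
grip_width: 0.0618
```

```bash
python3 -c "
from fit import *
rel()"
```

```text
t 19.15 rel xyz [ -0.4   0.8 -14.8] tiltz [0.003 0.002] roll 61.80000000000001 F_ax [-0.7  1.9  8.4] Tq [0.41 0.99 0.73] j6 45.2 w 61.8
```

Emit:
jog_arm:
  deltas:
    - [[0,0,0.5,0,0,5,50]]

```text
clock: 19.25
eef_pos: [0.5855, -0.0541, 0.1344]
tool_rot: [0.465, 0.841, 0.171, 0.218]
ft_force: [-6.9, 0.5, 6.0]
grip_width: 0.0617
```

```bash
python3 -c "
from fit import *
rel()"
```

```text
t 19.25 rel xyz [ -0.1   1.3 -14.9] tiltz [0.004 0.003] roll 66.69999999999999 F_ax [-2.5  1.6  8.7] Tq [0.17 1.22 2.61] j6 50.1 w 61.7
```

Emit:
jog_arm:
  deltas:
    - [[0,0,0.3,0,0,5,50]]

```text
clock: 19.35
eef_pos: [0.5858, -0.0541, 0.1346]
tool_rot: [0.501, 0.82, 0.18, 0.211]
ft_force: [-5.1, 3.8, 5.1]
grip_width: 0.0622
```

```bash
python3 -c "
from fit import *
rel()"
```

```text
t 19.35 rel xyz [  0.3   1.3 -14.8] tiltz [0.004 0.002] roll 71.6 F_ax [-1.1  4.5  6.7] Tq [0.45 0.25 0.99] j6 55.1 w 62.2
```

Emit:
jog_arm:
  deltas:
    - [[0,0,0.3,0,0,6,50]]

```text
clock: 19.45
eef_pos: [0.5868, -0.0561, 0.1351]
tool_rot: [0.543, 0.792, 0.189, 0.204]
ft_force: [0.3, -11.4, -1.1]
grip_width: 0.0618
```

```bash
python3 -c "
from fit import *
rel()"
```

```text
t 19.45 rel xyz [  1.1  -0.8 -14.8] tiltz [ 0.005 -0.004] roll 77.6 F_ax [ -1.8 -11.3  -0.2] Tq [-2.28  0.65  1.54] j6 61.0 w 61.8
```

Emit:
jog_arm:
  deltas:
    - [[0,0,0.3,0,0,6,50]]

```text
clock: 19.55
eef_pos: [0.5873, -0.0583, 0.1352]
tool_rot: [0.585, 0.762, 0.198, 0.196]
ft_force: [-0.9, -10.6, 0.4]
grip_width: 0.0623
```

```bash
python3 -c "
from fit import *
rel()"
```

```text
t 19.55 rel xyz [  1.4  -3.1 -14.7] tiltz [ 0.005 -0.01 ] roll 83.69999999999999 F_ax [ -1.9 -10.3   1.7] Tq [-2.26  1.13  0.97] j6 67.1 w 62.3
```

Emit:
jog_arm:
  deltas:
    - [[0,0,0,0,0,0,85],[0,0,0,0,0,0,85],[0,0,0,0,0,0,85],[0,0,-15,0,0,0,85],[0,0,-30,0,0,0,85]]

```text
clock: 20.05
eef_pos: [0.5626, -0.0606, 0.1708]
tool_rot: [0.584, 0.763, 0.197, 0.193]
ft_force: [-0.2, 0.8, 0.3]
grip_width: 0.0853
```

Emit:
jog_arm:
  deltas:
    - [[0,0,-40,0,0,-8,85],[0,0,-40,0,0,-8,85],[0,0,0,0,0,-8,85],[0,0,0,0,0,0,85],[0,0,0,0,0,0,85]]

```text
clock: 20.55
eef_pos: [0.5197, -0.0659, 0.2461]
tool_rot: [0.404, 0.871, 0.152, 0.235]
ft_force: [-0.4, -0.0, 0.2]
grip_width: 0.085
```

```bash
python3 - <<'E'
from fit import *
shot('wrist');rel();tile=[]
for n in('wrist','side'):
    o,im=shot(n,'n_'+n); c=cam(n,o); A=axes(YAW); u,v=proj(c,M1)[0].astype(int); w=70 if n=='wrist' else 35; k=400//(2*w)+0; u0,v0=u-w,max(v-w,0); k=400/(2*w)
    s=cv2.resize(im[v0:v0+2*w,u0:u0+2*w,::-1],(400,int(k*min(2*w,420-v0))),interpolation=cv2.INTER_CUBIC)
    s=s.copy()
    for r_,h,col in ((.032,.004,(0,0,255)),(.014,.004,(0,255,0)),(.032,-.014,(255,255,0)),(.006,.023,(255,0,255))):
        q=(proj(c,circ(M1,A,r_,h))-[u0,v0]+.5)*k; cv2.polylines(s,[q.astype(int)],True,col,1)
    if s.shape[0]<400: s=np.vstack([s,np.zeros((400-s.shape[0],400,3),np.uint8)])
    tile.append(s)
cv2.imwrite('pics/n2.png',np.hstack(tile))
E
```

```text
t 20.6 rel xyz [  2.1  -0.2 114.9] tiltz [ 0.008 -0.006] roll 58.5 F_ax [ 0.7 -0.1 -0.1] Tq [ 0.01  0.54 -0.01] j6 39.0 w 84.9
```

View pics/n2.png

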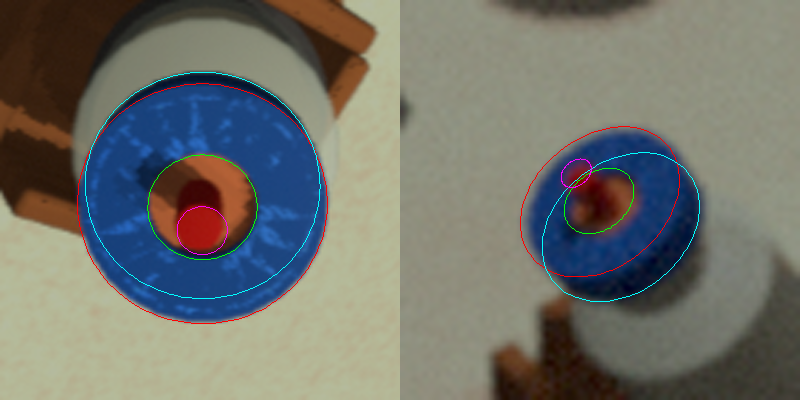

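```bash
python3 - <<'E'
from fit import *
M=M1-axes(YAW)[:,0]*.0004
plan(*pose(30,M,roll=45),85,3)
E
```

```text
3 rows
[0.5, -0.5, 28.1, 0.02, 0.16, -4.48, 85.0]
[0.5, -0.5, 28.1, 0.02, 0.16, -4.48, 85.0]
[0.4, -0.4, 28.1, 0.02, 0.16, -4.48, 85.0]
```

Emit:
jog_arm:
  deltas:
    - [[0.3,-0.5,26,0,0.2,-4.5,85],[0.3,-0.5,26,0,0.2,-4.5,85],[0.3,-0.4,24,0,0.1,-4.5,85],[0,0,0,0,0,0,85],[0,0,0,0,0,0,85]]

```text
clock: 21.2
eef_pos: [0.5587, -0.0591, 0.1737]
tool_rot: [0.297, 0.915, 0.125, 0.243]
ft_force: [0.4, -0.4, 0.3]
grip_width: 0.0851
```

```bash
python3 - <<'E'
from fit import *
rel(); M=M1-axes(YAW)[:,0]*.0004
plan(*pose(-13,M,roll=45),85,3)
E
```

```text
t 21.2 rel xyz [-2.3  0.5 33. ] tiltz [-0.005  0.004] roll 44.80000000000001 F_ax [ 0.4 -0.4  0. ] Tq [-0.06  0.54 -0.  ] j6 27.0 w 85.1
3 rows
[-0.7, 0.3, 15.3, -0.01, -0.12, 0.07, 85.0]
[-0.6, 0.3, 15.3, -0.01, -0.12, 0.07, 85.0]
[-0.6, 0.3, 15.3, -0.01, -0.12, 0.07, 85.0]
```

Emit:
jog_arm:
  deltas:
    - [[-0.7,0.3,14,0,-0.1,0,85],[-0.7,0.3,14,0,-0.1,0,85],[-0.5,0.3,10,0,-0.1,0,85],[0,0,0,0,0,0,85]]

```text
clock: 21.6
eef_pos: [0.5812, -0.0566, 0.1443]
tool_rot: [0.3, 0.913, 0.125, 0.246]
ft_force: [0.1, -0.0, -0.1]
grip_width: 0.0848
```

```bash
python3 - <<'E'
from fit import *
rel(); M=M1-axes(YAW)[:,0]*.0004
plan(*pose(-13,M,roll=45),85,2)
E
```

```text
t 21.6 rel xyz [ 1.3 -0.5 -4. ] tiltz [ 0.001 -0.001] roll 45.099999999999994 F_ax [ 0.  -0.  -0.2] Tq [-0.03  0.55  0.02] j6 28.3 w 84.8
2 rows
[0.8, -0.4, 4.5, 0.01, 0.04, -0.07, 85.0]
[0.8, -0.4, 4.5, 0.01, 0.04, -0.07, 85.0]
```

Emit:
jog_arm:
  deltas:
    - [[0.8,-0.4,4,0,0,0,85],[0.8,-0.4,4,0,0,0,85],[0,0,0,0,0,0,50],[0,0,0,0,0,0,50],[0,0,0,0,0,0,50]]

```text
clock: 22.1
eef_pos: [0.5838, -0.0562, 0.1389]
tool_rot: [0.3, 0.913, 0.125, 0.248]
ft_force: [5.1, 0.5, -5.2]
grip_width: 0.0615
```

```bash
python3 -c "
from fit import *
rel()"
```

```text
t 22.1 rel xyz [ 0.6 -0.5 -9.9] tiltz [ 0.003 -0.002] roll 45.19999999999999 F_ax [ 1.6 -0.3 -7.1] Tq [0.03 0.34 0.05] j6 28.5 w 61.5
```

Emit:
jog_arm:
  deltas:
    - [[0,0,0.3,0,0,3,50]]

```text
clock: 22.2
eef_pos: [0.5846, -0.0569, 0.1393]
tool_rot: [0.324, 0.904, 0.131, 0.245]
ft_force: [0.4, -1.7, -2.0]
grip_width: 0.061
```

```bash
python3 -c "
from fit import *
rel()"
```

```text
t 22.2 rel xyz [ 1.4 -1.3 -9.9] tiltz [ 0.005 -0.005] roll 48.099999999999994 F_ax [-0.9 -1.8 -1.8] Tq [-0.38  0.76  1.91] j6 31.5 w 61.0
```

Emit:
jog_arm:
  deltas:
    - [[0,0,0.3,0,0,4,50]]

```text
clock: 22.3
eef_pos: [0.586, -0.0585, 0.1401]
tool_rot: [0.355, 0.892, 0.138, 0.243]
ft_force: [5.7, -8.6, -2.6]
grip_width: 0.0607
```

```bash
python3 -c "
from fit import *
rel()"
```

```text
t 22.3 rel xyz [ 2.8 -3.1 -9.9] tiltz [ 0.007 -0.009] roll 52.099999999999994 F_ax [ 2.3 -9.4 -4.5] Tq [-1.89 -0.38  0.66] j6 35.4 w 60.7
```

Emit:
jog_arm:
  deltas:
    - [[0,0,0,0,0,0,85],[0,0,0,0,0,0,85],[0,0,0,0,0,0,85],[0,0,-15,0,0,0,85],[0,0,-30,0,0,0,85]]

```text
clock: 22.8
eef_pos: [0.5604, -0.0611, 0.1753]
tool_rot: [0.355, 0.893, 0.137, 0.24]
ft_force: [0.1, -0.2, 0.5]
grip_width: 0.085
```

Emit:
jog_arm:
  deltas:
    - [[0,0,-40,0,0,-8,85],[0,0,-40,0,0,-4,85],[0,0,0,0,0,0,85],[0,0,0,0,0,0,85],[0,0,0,0,0,0,85]]

```text
clock: 23.3
eef_pos: [0.5166, -0.0669, 0.2491]
tool_rot: [0.255, 0.926, 0.111, 0.256]
ft_force: [0.4, 0.6, 0.5]
grip_width: 0.0849
```

```bash
python3 - <<'E'
from fit import *
from look import blob
o,im=shot('wrist','p'); rel(); c=cam('wrist',o); A=axes(YAW)
sd=cv2.imread('pics/n_side.png')[:,:,::-1]; _,s2=shot('side','p_side')
print('side ring before/after', blob(sd,(100,100,30),(130,255,255)), blob(s2,(100,100,30),(130,255,255)))
g=cv2.inRange(cv2.cvtColor(im,cv2.COLOR_RGB2HSV),(95,90,30),(130,255,255)).astype(float)
f=lambda v: np.mean(val(g,c,circ(v,A,.0310)))+np.mean(val(g,c,circ(v,A,.0150)))-np.mean(val(g,c,circ(v,A,.0130)))-.5*np.mean(val(g,c,circ(v,A,.033)))
r=differential_evolution(lambda v:-f(v),[(M1[i]-.012,M1[i]+.012) for i in range(3)],seed=1); print('flange top rel mouth mm',(A.T@(r.x-M1)*1000).round(1),-r.fun)
a=cv2.imread('pics/a.png')
n0=dict(spoon=(.4,.012),); 
for n in('scene','side'):
    shot(n); 
    for t in('mug','bowl','shaker','spoon'):
        for d in masks_of(t,n)[:1]: print(n,t,round(d['conf'],2),d['at'])
E
```

```text
t 23.35 rel xyz [  0.8  -0.7 119.2] tiltz [ 0.005 -0.006] roll 39.5 F_ax [ 0.4 -0.3 -0.1] Tq [-0.02  0.54  0.06] j6 19.8 w 84.8
side ring before/after [(((405.1707458496094, 317.5997314453125), (54.16987228393555, 66.0044174194336), 164.01708984375), 799.5), (((304.282470703125, 217.29957580566406), (27.52109146118164, 29.89373016357422), 51.9421272277832), 614.5)] [(((405.23040771484375, 316.0325927734375), (46.4908447265625, 64.66261291503906), 127.31349182128906), 853.5), (((304.2543640136719, 217.3824462890625), (27.628416061401367, 29.885818481445312), 46.565956115722656), 613.0)]
flange top rel mouth mm [-0.5  0.6  3.4] 488.4644968312668
scene mug 0.55 [150.5, 286.1]
scene bowl 0.62 [443.2, 263.3]
scene shaker 0.69 [421.2, 210.7]
side mug 0.92 [404.9, 316.7]
side bowl 0.87 [300.4, 161.7]
side shaker 0.78 [228.5, 169.1]
side spoon 0.69 [215.0, 263.6]
```

```bash
python3 -c "
from h import *
print(job_done())"
```

```text
the job is handed in; nothing more can be done
None
```

The jar is closed. The copper disk is seated in the recess, the blue ring is screwed down over it, and I let go of both and handed the job in at about 23.5 s of the 64 s allowed.

- **Disk:** I pressed it down until it met firm contact (43 N) at the ledge. The wrist picture showed it flat and centred in the recess, knob outwards.
- **Ring:** It dropped straight into a thread gap, so no search was needed. It then screwed clockwise about 62–66° before reaching a hard stop at 2.6 N m, after which the fingers slipped on it.
- **Second check:** I took hold of the ring again and turned clockwise. The torque reached 1.9 N m within 3°, then the fingers slipped again.
- **After letting go:** The wrist camera put the ring's flange 3.4 mm above the rim. Fully home is 4 mm, so this agrees within the roughly 2 mm calibration. The ring's place in the side view did not change after the second check.
- **Bystanders:** The final detections of the mug, bowl, shaker and spoon agree with the first ones within the detections' scatter (up to about 8 pixels). The spoon was missed in the last scene picture and found only in the side one. I touched none of them on purpose, and no unexpected contact forces showed up.

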